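# Send a culture dish into the dish reader and start the reading

## Robot

A 6-joint arm with a two-finger parallel gripper is mounted at the origin on a cart in front of the work surface, level with it; the furniture and walls round the work are solid. World frame = base frame: x ahead of the robot, y to its left, z up, the work surface at z = 0. Lengths are in m, angles in rad, forces in N, time in s.
With the tool pointing down it reaches from about 0.4 to 0.825 m from the base axis. Payload 7 kg.
Tool frame: the origin (TCP) lies midway between the tips of the shut fingers; the grasp point (between the pads) lies hold_point_z behind it (hold_point_z is the distance from the TCP to the grasp point, in m); z points along the fingers, y is the direction in which the jaws open and shut (so a half turn about z gives the same grasp; the last joint's range is limited). The gripper opens to 88 mm and grips with 3 to 60 N. Pads are 19 mm wide; open, the fingers measure 130 mm over their backs; the gripper's body (78 mm by 193 mm) begins 47 mm behind the grasp point.
Start: joints at [-1.011, 0.359, 0.012, 0, -1.224, -0.288], TCP at [0.181, -0.65, 0.201] pointing down, gripper open.
Joint ranges: [-3.07, 3.07], [-1.43, 2.12], [-1.02, 1.25], [-3.03, 1.67], [-3.05, -0], [-3.03, 3.03]. Speed limits (rad/s): [2.39, 2.39, 3.01, 3.14, 3.14, 3.14].

## Interface

Orientations are given as [roll, pitch, yaw] about the fixed x, y, z axes, in that order (R = Rz(yaw) Ry(pitch) Rx(roll)).
In Python, from station import * gives the robot as it stands. The module is installed in compiled form; this text tells all that it offers.
- The arm moves only by the tool arm_command, never from a script. Its arguments are lists of equal length, an entry for each row: "fingers": the closure, from -1 (fully open) to 1 (shut); "dp": the shift along the world's x, y, z in m, a list of three; "roll": the turn about the world's z in rad. In form: {"fingers": [fingers, ...], "dp": [[x, y, z], ...], "roll": [roll, ...]}. A call has 1 to 8 rows; each row shifts and turns the pose as measured when the row begins; what a row does not reach is not made up. A row lasts 1/10 s, in which the tool goes at most 50 mm and 8.59 degrees, less where a joint would pass 70% of its speed; a pose out of reach is approached as far as the arm can. A call is refused whole if a number of a shift passes 0.05 or a number of a turn 0.15, either way. A call with a gripper value outside its range is refused whole. The fingers move at their own pace and stop on an object; "newtons" is the grip in N (left out, the last holds). Time passes only in rows, so rows that do not move let the fingers close. It gives the time, the measured TCP pose, the force and the opening at its end, in the units of the state.
- get_state(): the state, without advancing time (a new reading comes with each control period).
- grab_frame(name): name is "scene" or "side" or "wrist"; returns the picture (384x512x3 uint8, blue, green, red); there is no depth.
- calibration(name): a dict with "fx", "fy", "cx", "cy" (pixels), "R" (3x3) and "t" (3): a world point X has camera coordinates R X + t; the wrist camera has in their place "hand_eye" (4x4, takes a point from camera to tool coordinates, whose origin is the TCP and whose axes are the flange's). Camera axes: x right, y down, z forward; pixel columns grow to the right and rows downward; lengths in m; the calibration is good to about 2 mm. The wrist camera is an equidistant fisheye: a pixel r from the principal point sees the ray r / f radians off the axis. A picture is of the moment at which its call begins: read the wrist's pose just before it. calibration takes no time and is no camera call.
- job_done(): hands the job in, once; it reports no verdict.
The state is a dict: "t": time; "q": joint angles; "qd": joint speeds; "joint_efforts": joint torques, N m; "eef_pos": TCP position; "ee_rot": TCP orientation; "force": force on the tool from outside, world axes, zero at the start; "moment": the same for the moment, N m; "width": finger opening in m.
Only numpy, scipy, OpenCV 4.12 (cv2) and the standard library are available. Lean on these libraries where they do the work, as an engineer would, in place of code of your own. Each camera call takes 0.05 s, during which the arm holds its last target.

## Task

A culture dish lies in the carriage of the bench dish reader. Push the carriage by its upright push plate towards the back of the reader, past its sprung stop pin, and let go so that it springs back against the pin and stays latched there in its middle (reading) position. Then tip the light hood shut over the dish and press the reader's key to start the reading; do not touch or lift the dish, and leave the things standing round the reader where they are.

Things in the scene. Friction and masses are not known exactly. Their poses are not given: they have to be found in the camera images.
- reader: bench dish reader, fixed: white base 290 x 180 mm, deck 26 mm above the worktop, white tower 86 mm high along the rear. Origin under the base, x from its front (nearest the robot) to its rear, y to its left. Carriage along the middle, hinged hood over the rear half, key at the front left; at the front right a stop pin housing, 50 mm high, from 42 mm off the middle line outwards, with a pull knob
- carriage (a joint): carriage travel along the reader's +x, m: 0 = out (its spring holds it there), 0.048 = hard stop. From 0.010 to 0.028 its catch pushes the stop pin aside; once past 0.034 the pin has snapped in behind the catch and, let go, the carriage springs back and rests latched at 0.032 (middle). Let go earlier it springs right out. Slow pushing takes 3 N, at most about 10 N before the hard stop
- push_plate (a point): centre of the rubber front face of the carriage's upright push plate, facing the reader's -x; moves with the carriage. The plate is 60 mm wide, 8 mm thick, and reaches 18 mm above this point (to 82 mm over the worktop); the deck lies 38 mm below the point. The space in front is free
- nest (a point): centre of the dish nest on top of the carriage plate, 40 mm above the worktop; a ring 99 mm across and 6 mm high stands round it. It moves with the carriage. It is 130 mm behind the push plate's face
- dish: lidded culture dish, 89 mm across, 16 mm high, loose in the nest with 2 mm play; origin at the centre of its underside. Not to be touched
- hood (a joint): opening angle of the grey light hood, rad: 0 = shut; starts 0.65 to 0.9, standing open by its stiff hinge (stays where it is left; 2 to 3 N at its front edge move it). 126 mm wide. It cannot shut while the carriage is out, since its front wall then lands on the dish
- hood_hinge (a point): middle of the hood's hinge line, which runs along the reader's y at the rear, 62 mm above the worktop. Shut, the hood reaches 128 mm from here to the reader's -x (141 mm with the finger lip at its middle) and its top face lies 6 mm above this point. An optical head 40 mm across, 22 mm high stands on the top face 60 mm from the hinge
- hood_front (a point): point on the hood's top face, in the middle of its width, 110 mm from the hinge line and 18 mm short of the hood's front edge: a good place to press; it moves with the hood
- read_key (a joint): travel of the round grey key, m: 0 = up, 0.005 = fully down (5 N); springs back
- read_key_top (a point): centre of the top face of the key (24 mm across), 13 mm above the deck, in a black ring 40 mm across, at the reader's front left; it is pressed straight down
- vial_tall: small capped vial, 22 mm across, 35 mm high, standing to the right of the reader; origin under it. Bystander
- vial_short: small capped vial, 22 mm across, 28 mm high, standing to the right of the reader; origin under it. Bystander
- small_beaker: glass beaker, 56 mm across, 70 mm high, standing to the right of the reader; origin under it. Bystander
- dropper: dark dropper bottle, 33 mm across, 72 mm high, standing at the left rear of the reader; origin under it. Bystander
- timer: flat white timer, 64x68x18 mm, lying in front of the reader; origin under it. Bystander

How it is judged:
On the way, in this order (a step that is already met when the one before it is completed fails the run):
1. the carriage has come back against the stop pin and rests latched in the middle position, with the fingers off the reader (value of joint carriage between 0.029 and 0.035 m and velocity of joint carriage between -0.005 and 0.005 m/s and contact force between the fingers and reader below 0.1 N), for 0.2 s.
2. the hood is shut (value of joint hood below 0.04 rad), for 0.1 s.
3. the key is pressed down (value of joint read_key above 0.0035 m), for 0.05 s.
At the end, for the whole second after the job is handed in: the carriage rests latched 29 to 35 mm in, the hood is shut (within 0.04 rad), the key is up again, and the dish lies flat in its nest (within 6 mm) (value of joint carriage between 0.029 and 0.035 m and value of joint hood below 0.04 rad and value of joint read_key below 0.0015 m and distance between dish and nest below 0.006 m and angle between dish's own z axis and vertical below 0.08 rad and linear speed of dish below 0.02 m/s); the robot touches nothing.
It fails at once if the dish is touched by the robot (contact force between any of the fingers, the arm and dish above 0.3 N).
It fails at once if the dish leaves its nest (distance between dish and nest above 0.015 m).
It fails at once if a thing beside the reader is moved more than 20 mm (distance of any of vial_tall, vial_short, small_beaker, dropper, timer from where it was at the start of the episode above 0.02 m).
It also fails if it takes over 58 s, if anything falls off the work surface, if the arm or the gripper's body presses on something with over 40 N, if the wrist force passes 120 N, or if a joint passes its speed limit or range.

## Working session

There is one attempt and no reset: what is moved stays moved. The work goes in short steps, Python scripts to look and compute and a tool call to move; the robot and the scene stay as the last step left them, time stands still between calls to the robot, and variables do not carry over. Pictures are saved under pics/ and viewed, and the job is handed in when it is done.

Besides the shell and the picture viewer there is one more tool, called after "Emit:" as name(argument=value, ...), one argument or row to a line, values as JSON. arm_command: Moves the arm, as the interface text tells. Its arguments: {"type":"object","properties":{"fingers":{"type":"array"},"dp":{"type":"array"},"roll":{"type":"array"},"newtons":{"type":"number"}},"required":["fingers","dp","roll"]}

```bash
mkdir -p pics; python3 - <<'E'
from station import *
import cv2
s=get_state();print({k:s[k] for k in('t','eef_pos','ee_rot','width','force')})
for n in('scene','side','wrist'):
    cv2.imwrite(f'pics/{n}0.png',grab_frame(n)); print(n,calibration(n))
E
```

```text
{'t': 0.0, 'eef_pos': array([ 0.18103209, -0.64969452,  0.20050299]), 'ee_rot': array([ 3.13987900e+00, -1.27906871e-04, -2.86995493e+00]), 'width': 0.08758101532953155, 'force': array([-1.07495156, -1.18903545,  0.35089021])}
scene {'fx': 494.72751778671596, 'fy': 494.72751778671596, 'cx': 259.45131404111896, 'cy': 182.5561528893817, 'R': array([[-0.44761985, -0.89402647,  0.01879227],
       [-0.36187249,  0.16188425, -0.91806415],
       [ 0.81773148, -0.41774414, -0.39598619]]), 't': array([-0.0941146 ,  0.32522047,  0.35546662])}
side {'fx': 415.3724162889979, 'fy': 415.3724162889979, 'cx': 255.72502738437117, 'cy': 191.57713052108787, 'R': array([[-9.17641593e-01, -3.97408815e-01,  3.75499487e-04],
       [-1.83495224e-01,  4.22863352e-01, -8.87421032e-01],
       [ 3.52510156e-01, -8.14403352e-01, -4.60959620e-01]]), 't': array([0.34122993, 0.30840815, 0.44567297])}
wrist {'fx': 297.3186396354542, 'fy': 297.3186396354542, 'cx': 254.64212257879544, 'cy': 187.7239439367033, 'hand_eye': array([[ 3.56423095e-05, -9.59381116e-01, -2.82113227e-01,
         7.59288309e-02],
       [ 9.99999753e-01,  2.32242369e-04, -6.63445116e-04,
         6.68643835e-04],
       [ 7.02015360e-04, -2.82113134e-01,  9.59380887e-01,
        -1.83247127e-01],
       [ 0.00000000e+00,  0.00000000e+00,  0.00000000e+00,
         1.00000000e+00]])}
```

View pics/scene0.png

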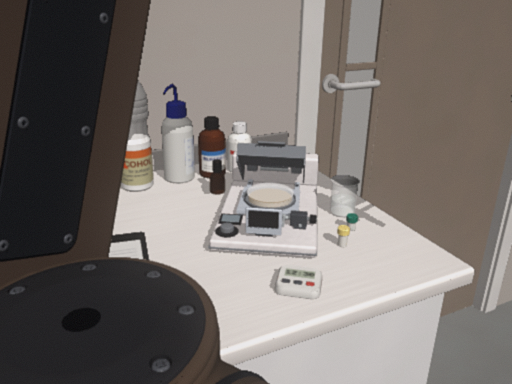

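View pics/side0.png

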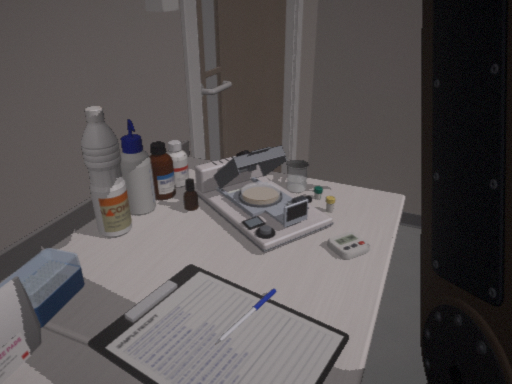

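View pics/wrist0.png

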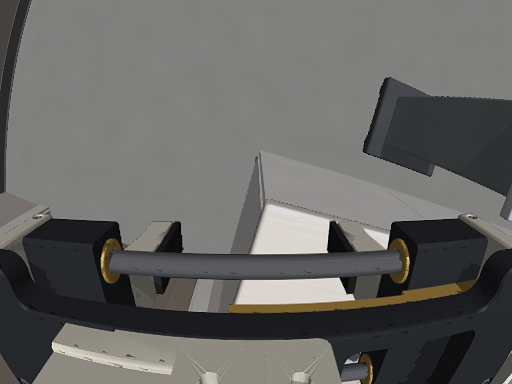

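The scene view shows the reader at about (270,200), with the key near (227,230), the push plate at (264,220) and the timer at (300,281). The side view shows it too, with the key at (265,231). I'll zoom in on both.

```bash
python3 - <<'E'
import cv2
a=cv2.imread('pics/scene0.png')[130:260,200:340];cv2.imwrite('pics/sc1.png',cv2.resize(a,None,fx=4.5,fy=4.5,interpolation=cv2.INTER_CUBIC))
a=cv2.imread('pics/side0.png')[140:260,180:350];cv2.imwrite('pics/sd1.png',cv2.resize(a,None,fx=4.5,fy=4.5,interpolation=cv2.INTER_CUBIC))
E
```

```text
(no output)
```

View pics/sc1.png

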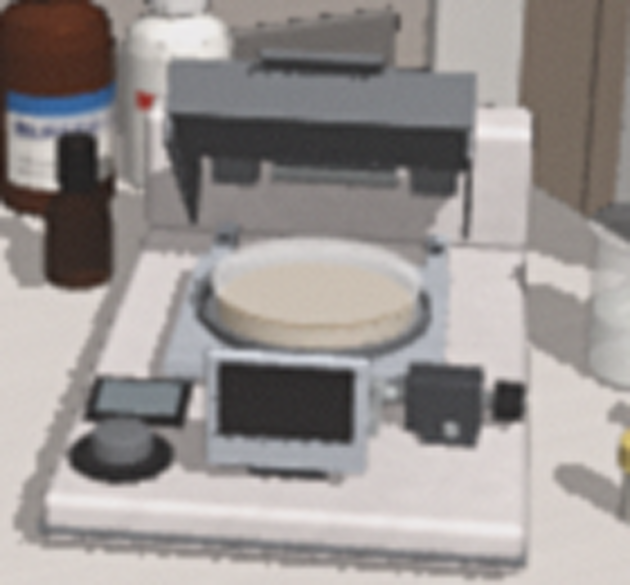

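View pics/sd1.png

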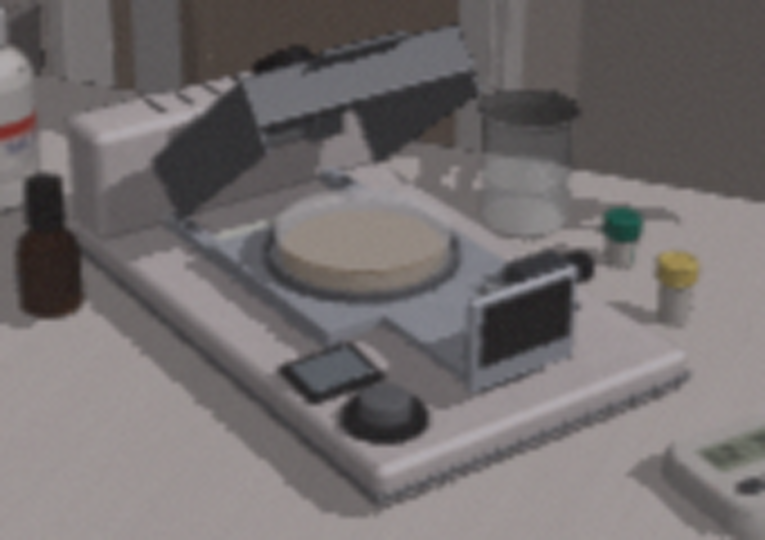

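```bash
cat > h.py <<'E'
import numpy as np
from station import *
C={n:calibration(n) for n in('scene','side')}
def tri(a,b):
    A=[]
    for n,(u,v) in(('scene',a),('side',b)):
        c=C[n];P=np.c_[c['R'],c['t']];x=(u-c['cx'])/c['fx'];y=(v-c['cy'])/c['fy']
        A+= [x*P[2]-P[0],y*P[2]-P[1]]
    A=np.array(A);X=np.linalg.lstsq(A[:,:3],-A[:,3],rcond=None)[0];return X
def proj(n,X):
    c=C[n];p=c['R']@np.asarray(X)+c['t'];return np.array([c['fx']*p[0]/p[2]+c['cx'],c['fy']*p[1]/p[2]+c['cy']])
def plane(n,u,v,z):
    c=C[n];d=c['R'].T@np.array([(u-c['cx'])/c['fx'],(v-c['cy'])/c['fy'],1]);o=-c['R'].T@c['t'];return o+d*(z-o[2])/d[2]
E
python3 - <<'E'
from h import *
np.set_printoptions(precision=4,suppress=True)
S=lambda u,v:(u/4.5+200-.4,v/4.5+130-.4)
D=lambda u,v:(u/4.5+180-.4,v/4.5+140-.4)
for k,a,b in [('rubTL',(222,362),(482,305)),('rubTR',(355,370),(572,278)),('rubBR',(352,443),(573,332)),('rubBL',(219,433),(482,366)),
 ('plTL',(207,350),(470,302)),('plTR',(370,360),(577,270)),('key',(124,438),(385,400)),('baseFL',(45,540),(380,500)),('baseFR',(525,562),(688,375)),
 ('hoodUL',(168,62),(247,80)),('hoodUR',(475,72),(462,27)),('hoodLL',(172,115),(262,135)),('hoodLR',(472,130),(475,72))]:
    X=tri(S(*a),D(*b));print(k,X,np.linalg.norm(proj('scene',X)-S(*a)),np.linalg.norm(proj('side',X)-D(*b)))
print('key plane',plane('scene',*S(124,438),.039),plane('side',*D(385,400),.039))
print('ring',plane('scene',*S(314,312),.046),plane('side',*D(363,250),.046))
t0=plane('scene',299.5,281,.018),plane('side',349,245,.018);print('timer',*t0)
print('drop base',plane('scene',*S(78,270),0),plane('side',*D(50,300),0))
print('vials',plane('scene',344,245,0),plane('scene',352,229,0))
E
```

```text
rubTL [ 0.4374 -0.3031  0.0787] 0.4381446204989178 0.36730414297924796
rubTR [ 0.409  -0.3424  0.0794] 0.9461655865434125 0.7656045342846066
rubBR [ 0.4064 -0.3411  0.052 ] 0.47166647458804384 0.38088404474920107
rubBL [ 0.4357 -0.3012  0.05  ] 0.8419136345670042 0.704413631873588
plTL [ 0.4415 -0.2989  0.0821] 0.7390749003089209 0.622460470107114
plTR [ 0.4086 -0.348   0.0816] 1.4202307675569323 1.1459908807815353
key [ 0.4725 -0.2791  0.0354] 0.5133358476946251 0.4426863497166221
baseFL [ 0.459  -0.2416  0.0088] 0.18067025418962926 0.1573804982679385
baseFR [ 0.3627 -0.3902  0.0128] 0.8218282492732486 0.6320354904037447
hoodUL [ 0.5667 -0.3398  0.1482] 0.28158580377392745 0.24944574337159603
hoodUR [ 0.5007 -0.4444  0.1488] 1.179463123824712 0.9630036076390007
hoodLL [ 0.5585 -0.3372  0.126 ] 1.646266204965358 1.4521747598537795
hoodLR [ 0.4911 -0.4386  0.1285] 1.012567902028181 0.823868170957568
key plane [ 0.4678 -0.2775  0.039 ] [ 0.4697 -0.2724  0.039 ]
ring [ 0.5239 -0.3874  0.046 ] [ 0.5276 -0.385   0.046 ]
timer [ 0.305 -0.324  0.018] [ 0.3111 -0.3127  0.018 ]
drop base [ 0.699 -0.352 -0.   ] [ 0.6889 -0.349   0.    ]
vials [ 0.3881 -0.4653  0.    ] [ 0.43   -0.5134  0.    ]
```

Emit:
arm_command(
  fingers=[1,1,1,1,1,1,1,1],
  dp=[
    [0.02,0.045,0],
    [0.02,0.045,0],
    [0.02,0.045,0],
    [0.02,0.045,0],
    [0.02,0.045,0],
    [0.02,0.045,0],
    [0.02,0.045,0],
    [0.02,0.045,0],
  ],
  roll=[-0.1,-0.1,-0.1,-0.1,-0.1,-0.1,-0.1,-0.1],
  newtons=20,
)

```text
t: 0.95
eef_pos: [0.3381, -0.2857, 0.1954]
ee_rot: [3.135, -0.004, 2.577]
force: [1.3, -0.5, -0.3]
width: 0.0293
```

```bash
python3 - <<'E'
from h import *
import cv2
s=get_state();print({k:s[k] for k in('t','eef_pos','ee_rot','width','force','q')})
for n in('scene','wrist'):
    cv2.imwrite(f'pics/{n}1.png',grab_frame(n))
E
```

```text
{'t': 0.95, 'eef_pos': array([ 0.33814496, -0.28570896,  0.19539479]), 'ee_rot': array([ 3.13514396, -0.00424703,  2.57661751]), 'width': 0.029281069150145517, 'force': array([ 1.31685725, -0.46617988, -0.33127016]), 'q': array([-0.26093754, -0.0269041 , -0.47351951, -0.00822343, -1.12631569,
       -1.8713037 ])}
```

View pics/wrist1.png

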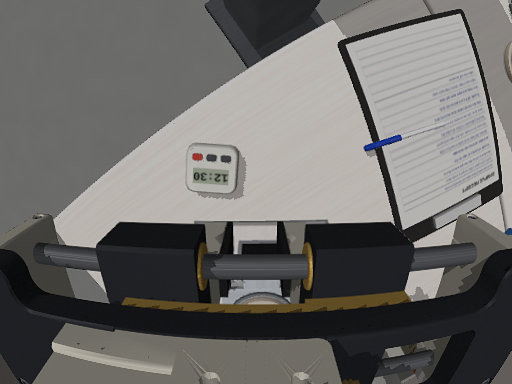

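View pics/scene1.png

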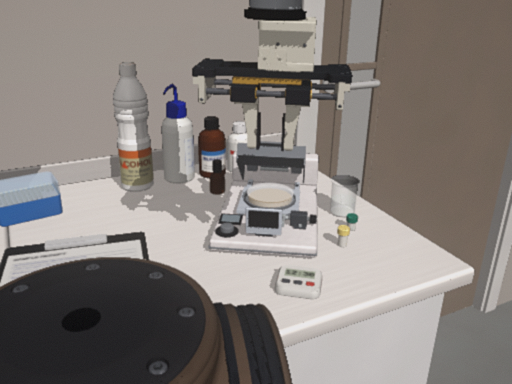

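```bash
cat >> h.py <<'E'
from scipy.spatial.transform import Rotation as Ro
W=calibration('wrist')
def wplane(u,v,z,pos,rpy):
    dx,dy=u-W['cx'],v-W['cy'];r=np.hypot(dx,dy);th=r/W['fx']
    d=np.array([np.sin(th)*dx/r,np.sin(th)*dy/r,np.cos(th)])
    H=W['hand_eye'];R=Ro.from_euler('xyz',rpy).as_matrix()
    o=R@H[:3,3]+pos;d=R@H[:3,:3]@d;return o+d*(z-o[2])/d[2]
E
python3 - <<'E'
from h import *
import cv2
a=cv2.imread('pics/wrist1.png')[205:320,180:345];cv2.imwrite('pics/w1z.png',cv2.resize(a,None,fx=4.5,fy=4.5,interpolation=cv2.INTER_CUBIC))
p=np.array([ 0.33814496, -0.28570896,  0.19539479]);r=[ 3.13514396, -0.00424703,  2.57661751]
for uv in((195,222),(328,222)): print(wplane(*uv,.02,p,r))
E
```

```text
[ 0.36049782 -0.39137227  0.02      ]
[ 0.45593907 -0.24228412  0.02      ]
```

View pics/w1z.png

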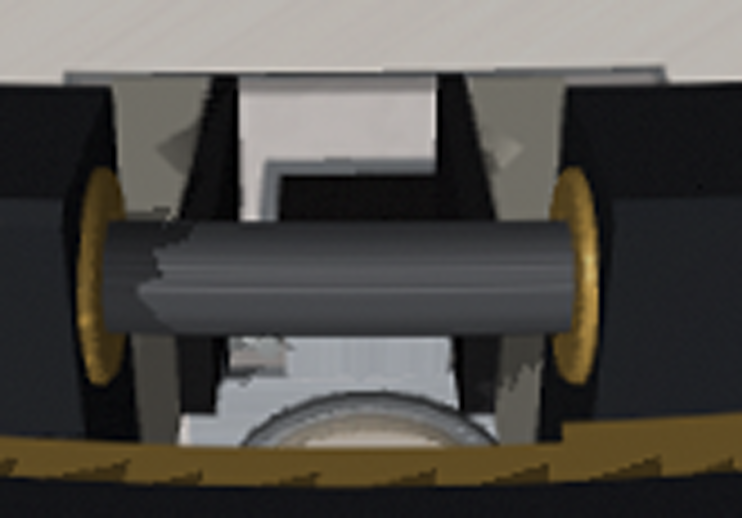

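Emit:
arm_command(
  fingers=[1,1,1,1,1,1],
  dp=[
    [0.025,-0.008,0],
    [0.025,-0.007,-0.02],
    [0,0,-0.04],
    [0,0,-0.04],
    [0,0,-0.03],
    [0,0,-0.01],
  ],
  roll=[0,0,0,0,0,0],
)

```text
t: 1.65
eef_pos: [0.3943, -0.2983, 0.0548]
ee_rot: [3.132, 0.006, 2.592]
force: [-0.3, -0.4, 0.4]
width: 0.0003
```

```bash
python3 - <<'E'
from h import *
import cv2
s=get_state();print({k:s[k] for k in('t','eef_pos','ee_rot','width','force')})
a=grab_frame('side');cv2.imwrite('pics/side2.png',cv2.resize(a[100:270,160:380],None,fx=3.5,fy=3.5))
p=s['eef_pos'];u=np.array([.842,-.539,0]);v=np.array([.539,.842,0]);print(p@u,p@v)
E
```

```text
{'t': 1.65, 'eef_pos': array([ 0.39431908, -0.29828042,  0.05477746]), 'ee_rot': array([3.13237651, 0.00589703, 2.59193279]), 'width': 0.00030646114835830443, 'force': array([-0.27391535, -0.41295101,  0.4149295 ])}
0.4927898091557399 -0.03861413426822158
```

View pics/side2.png

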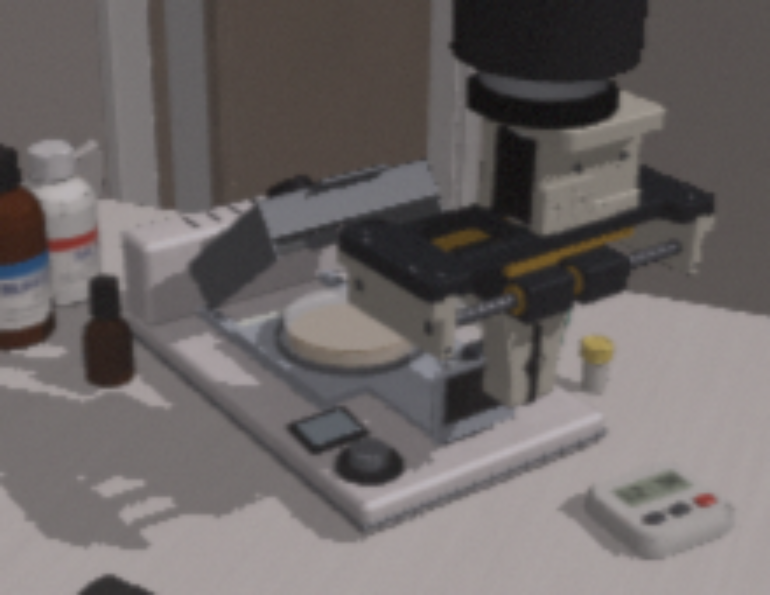

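Emit:
arm_command(
  fingers=[1,1,1,1],
  dp=[
    [0.004,-0.0085,-0.003],
    [0.0067,-0.0043,0],
    [0.005,-0.003,0],
    [0,0,0],
  ],
  roll=[-0.015,0,0,0],
)

```text
t: 2.1
eef_pos: [0.4139, -0.3174, 0.0552]
ee_rot: [3.132, 0.011, 2.576]
force: [-0.2, -0.2, -0.6]
width: 0.0009
```

```bash
cat > st.py <<'E'
from h import *
s=get_state();p=s['eef_pos'];u=np.array([.842,-.539,0]);v=np.array([.539,.842,0]);print(s['t'],p,p@u,p@v,s['force'],s['force']@u,s['ee_rot'])
E
python3 st.py
```

```text
2.1 [ 0.41386006 -0.31737289  0.0552293 ] 0.5195341612326785 -0.04415739800655888 [-0.17171495 -0.23695735 -0.57890331] -0.016863969843038312 [3.13215469 0.01065486 2.57638512]
```

Emit:
arm_command(
  fingers=[1,1,1],
  dp=[
    [0.005,-0.0032,-0.002],
    [0.005,-0.0032,0],
    [0.0,0,0],
  ],
  roll=[0,0,0],
)

```text
t: 2.4
eef_pos: [0.4236, -0.3237, 0.0547]
ee_rot: [3.132, 0.01, 2.576]
force: [-1.3, 1.7, -0.0]
width: 0.0001
```

```bash
python3 st.py
```

```text
2.4 [ 0.42355278 -0.32371288  0.05466442] 0.5311126784999198 -0.04427129547657088 [-1.28474135  1.7302723  -0.0188538 ] -2.0143689845318575 [3.13175531 0.0097672  2.57595675]
```

Emit:
arm_command(
  fingers=[1,1],
  dp=[
    [0.005,-0.0032,0],
    [0.005,-0.0032,0],
  ],
  roll=[0,0],
)

```text
t: 2.6
eef_pos: [0.4308, -0.3284, 0.0544]
ee_rot: [3.132, 0.005, 2.575]
force: [-5.2, 7.6, 9.3]
width: 0.0005
```

```bash
python3 st.py
```

```text
2.6 [ 0.43077284 -0.32842314  0.05439678] 0.539730805250465 -0.044345723722462066 [-5.15742171  7.59807722  9.27804707] -8.437912702609765 [3.13163186 0.00461703 2.57530656]
```

Emit:
arm_command(
  fingers=[1,1],
  dp=[
    [0.005,-0.0032,0],
    [0.005,-0.0032,0],
  ],
  roll=[0,0],
)

```text
t: 2.8
eef_pos: [0.4372, -0.3324, 0.0545]
ee_rot: [3.132, -0.003, 2.575]
force: [-4.6, 6.2, 7.7]
width: 0.0006
```

```bash
python3 st.py
```

```text
2.8 [ 0.43716152 -0.33242868  0.05445317] 0.547269054225785 -0.04427488651483158 [-4.5799137   6.23417705  7.66012548] -7.216508762623909 [ 3.13164248e+00 -2.82147044e-03  2.57484574e+00]
```

Emit:
arm_command(
  fingers=[1,1],
  dp=[
    [0.005,-0.0032,0.001],
    [0.005,-0.0032,0.001],
  ],
  roll=[0,0],
)

```text
t: 3.0
eef_pos: [0.4436, -0.3366, 0.0552]
ee_rot: [3.132, -0.01, 2.574]
force: [-3.0, 3.1, -2.5]
width: 0.0005
```

```bash
python3 st.py; python3 - <<'E'
from h import *
import cv2
a=grab_frame('side');cv2.imwrite('pics/side3.png',cv2.resize(a[140:260,180:350],None,fx=4.5,fy=4.5))
E
```

```text
3.0 [ 0.44363018 -0.33661325  0.05524306] 0.5549711559668503 -0.04431169193458023 [-3.00570787  3.10600382 -2.45539227] -4.204942083368975 [ 3.13154776 -0.01019688  2.57387426]
```

View pics/side3.png

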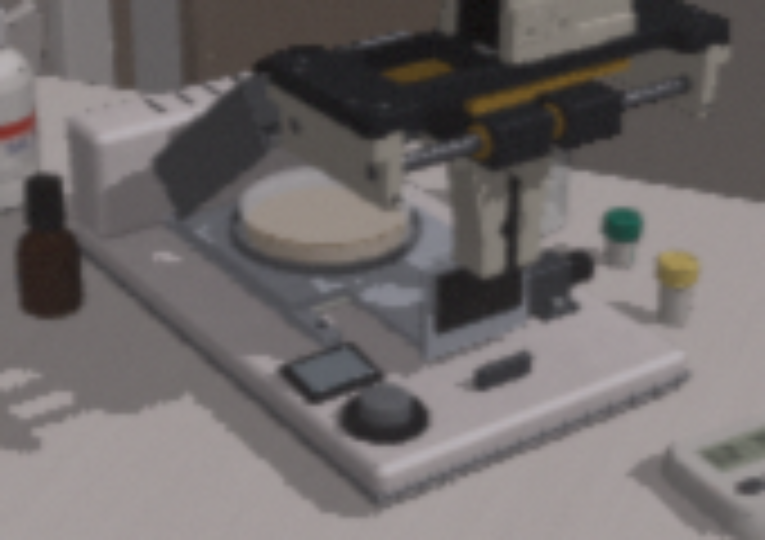

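```bash
python3 - <<'E'
from h import *
D=lambda u,v:(u/4.5+180-.4,v/4.5+140-.4)
u=np.array([.842,-.539,0])
for z,a,b in((.082,(470,302),(437,272)),(.04,(363,250),(323,222)),(.026,(470,388),(425,357)),(.046,(363,250),(323,222))): print((plane('side',*D(*b),z)-plane('side',*D(*a),z))@u)
E
```

```text
0.02961270987302283
0.03690142046079991
0.03325870131772152
0.03639706956700592
```

Emit:
arm_command(
  fingers=[1,1,1],
  dp=[
    [0.004,-0.0026,0],
    [0.004,-0.0026,0],
    [0,0,0],
  ],
  roll=[0,0,0],
)

```text
t: 3.35
eef_pos: [0.4503, -0.3409, 0.055]
ee_rot: [3.132, -0.014, 2.574]
force: [-4.3, 3.0, 3.1]
width: 0.0005
```

```bash
python3 st.py
```

```text
3.35 [ 0.45033931 -0.34091891  0.05498463] 0.5629409919351762 -0.04432083214301888 [-4.34839912  2.97695965  3.08120505] -5.265933309716377 [ 3.13185117 -0.01411976  2.5739439 ]
```

Emit:
arm_command(
  fingers=[1,1],
  dp=[
    [0.0025,-0.0016,0],
    [0,0,0],
  ],
  roll=[0,0],
)

```text
t: 3.55
eef_pos: [0.4516, -0.3418, 0.055]
ee_rot: [3.132, -0.016, 2.574]
force: [-3.0, 3.0, 2.7]
width: 0.0003
```

Emit:
arm_command(
  fingers=[1,1,1,1,1,1,1,1],
  dp=[
    [-0.004,0.0026,0],
    [-0.005,0.0032,0],
    [-0.008,0.005,0],
    [-0.012,0.008,0],
    [-0.015,0.01,0.01],
    [0,0,0.04],
    [0,0,0.04],
    [0,0,0.04],
  ],
  roll=[0,0,0,0,0,0,0,0],
)

```text
t: 4.35
eef_pos: [0.402, -0.3101, 0.1842]
ee_rot: [3.133, -0.017, 2.574]
force: [1.3, -0.8, -0.8]
width: 0.0006
```

```bash
python3 st.py; python3 - <<'E'
from h import *
import cv2
for n in('side','scene'):
    a=grab_frame(n);a=a[140:260,180:350] if n=='side' else a[130:260,200:340]
    cv2.imwrite(f'pics/{n}4.png',cv2.resize(a,None,fx=4.5,fy=4.5))
E
```

```text
4.35 [ 0.40201792 -0.3100991   0.18418074] 0.505642506581357 -0.044415780244205144 [ 1.32724819 -0.79084994 -0.75293185] 1.5438110946924053 [ 3.13266804 -0.01668415  2.57364896]
```

View pics/side4.png

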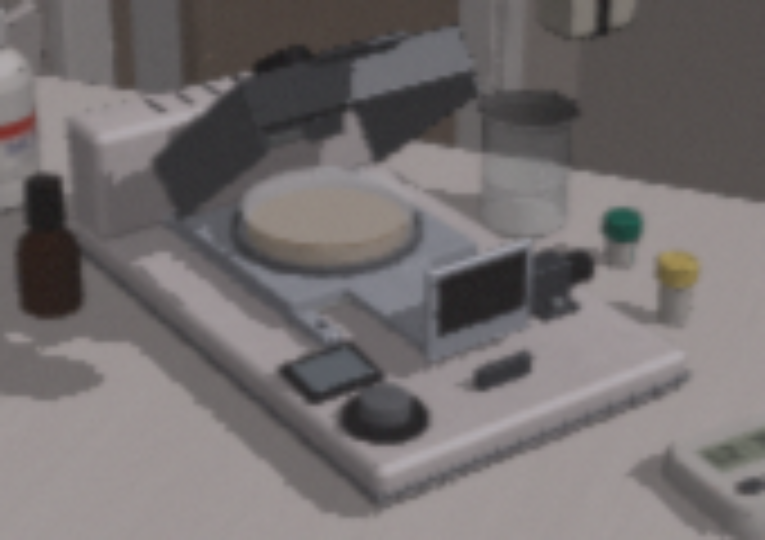

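View pics/scene4.png

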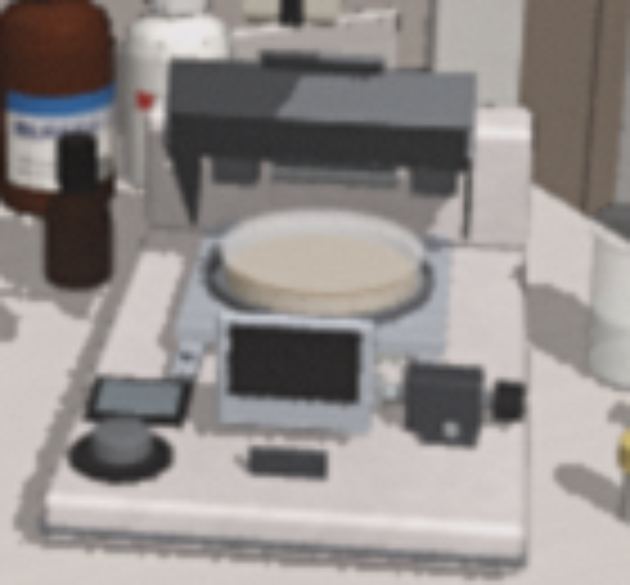

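The carriage is latched: the plate has stayed back and the dish sits in its ring. Next I'll move over the hood front.

Emit:
arm_command(
  fingers=[1,1,1,1,1,1],
  dp=[
    [0.0285,-0.0182,0.005],
    [0.0285,-0.0182,0.005],
    [0.0285,-0.0182,0],
    [0.0285,-0.0182,0],
    [0.0285,-0.0182,0],
    [0,0,0],
  ],
  roll=[0,0,0,0,0,0],
)

```text
t: 5.05
eef_pos: [0.5547, -0.4065, 0.2031]
ee_rot: [3.128, 0.012, 2.576]
force: [-0.2, -0.8, -0.5]
width: 0.0003
```

```bash
python3 st.py; python3 - <<'E'
from h import *
import cv2
for n in('side','scene'):
    a=grab_frame(n);a=a[110:240,180:350] if n=='side' else a[100:230,200:340]
    cv2.imwrite(f'pics/{n}5.png',cv2.resize(a,None,fx=4.5,fy=4.5))
E
```

```text
5.05 [ 0.5546864  -0.40652669  0.20312441] 0.6861638347688355 -0.043319497545695584 [-0.17703604 -0.7709529  -0.45823958] 0.26647926889086526 [3.12848083 0.01180269 2.57578751]
```

View pics/side5.png

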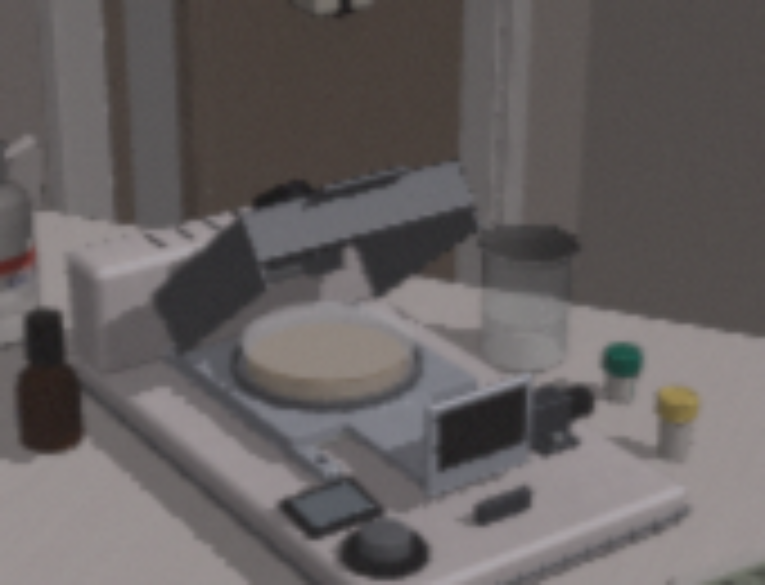

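View pics/scene5.png

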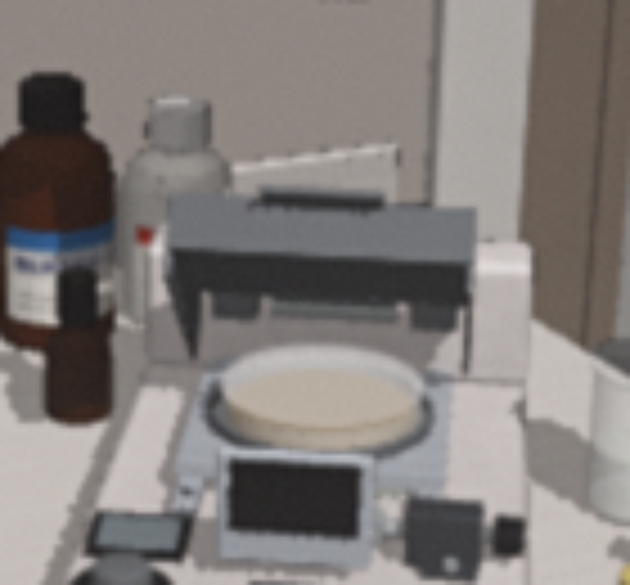

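Emit:
arm_command(
  fingers=[1,1,1],
  dp=[
    [-0.009,0.0053,-0.03],
    [0,0,-0.02],
    [0,0,-0.01],
  ],
  roll=[0,0,0],
)

```text
t: 5.45
eef_pos: [0.5427, -0.3991, 0.1457]
ee_rot: [3.127, 0.018, 2.576]
force: [-0.6, -0.3, 0.2]
width: 0.0004
```

```bash
python3 st.py; python3 - <<'E'
from h import *
import cv2
for n in('side',):
    a=grab_frame(n);a=a[110:240,180:350] if n=='side' else a[100:230,200:340]
    cv2.imwrite(f'pics/{n}6.png',cv2.resize(a,None,fx=4.5,fy=4.5))
E
```

```text
5.45 [ 0.54269392 -0.39910813  0.14573095] 0.672067566431074 -0.043537021528573416 [-0.56329125 -0.29318869  0.21170197] -0.31626252880544525 [3.12712296 0.01845391 2.57609906]
```

View pics/side6.png

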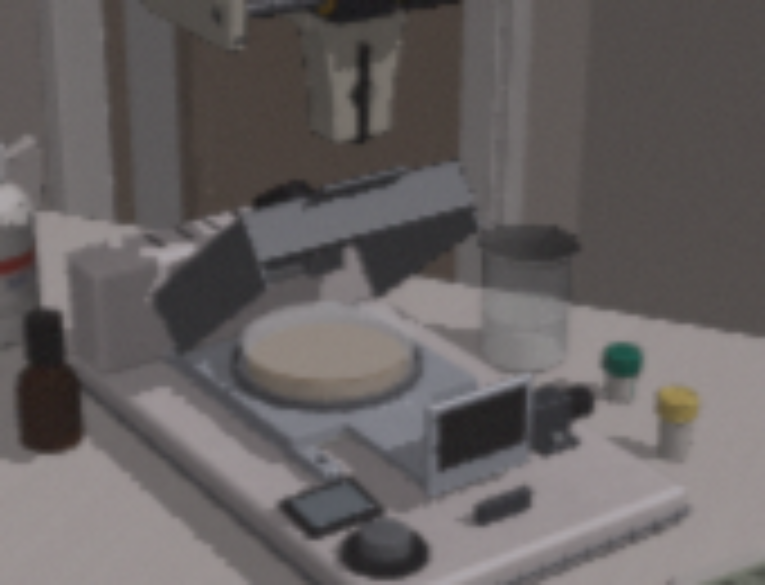

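```bash
python3 - <<'E'
from h import *
p=np.array([.5427,-.3991,.1457])
for z in (.1457,.16,.17,.18):
  q=p.copy();q[2]=z;print(z,(proj('side',q)-[180,110])*4.5,(proj('scene',q)-[200,100])*4.5)
E
```

```text
0.1457 [344.70298768 180.69744067] [322.69560136 201.05900068]
0.16 [344.74352851 152.61005557] [323.70449508 167.60903804]
0.17 [344.77223811 132.71954644] [324.41756963 143.96698699]
0.18 [344.80124882 112.62042872] [325.13695623 120.11565926]
```

```bash
python3 - <<'E'
from h import *
import cv2
print((proj('side',[.4436,-.3366,.0552])-[180,140])*4.5)
s=get_state();print(s['t'],s['eef_pos'],s['qd'])
for n in('side','scene'):
    a=grab_frame(n);a=a[110:240,180:350] if n=='side' else a[100:230,200:340]
    cv2.imwrite(f'pics/{n}7.png',cv2.resize(a,None,fx=4.5,fy=4.5))
s=get_state();print(s['t'],s['eef_pos'])
E
```

```text
[490.06440893 310.50925339]
5.5 [ 0.54196155 -0.39855981  0.14421519] [-0.00099549  0.00200703  0.03735187  0.00218191 -0.05630008  0.00059484]
5.6 [ 0.54334508 -0.39959397  0.14680042]
```

View pics/side7.png

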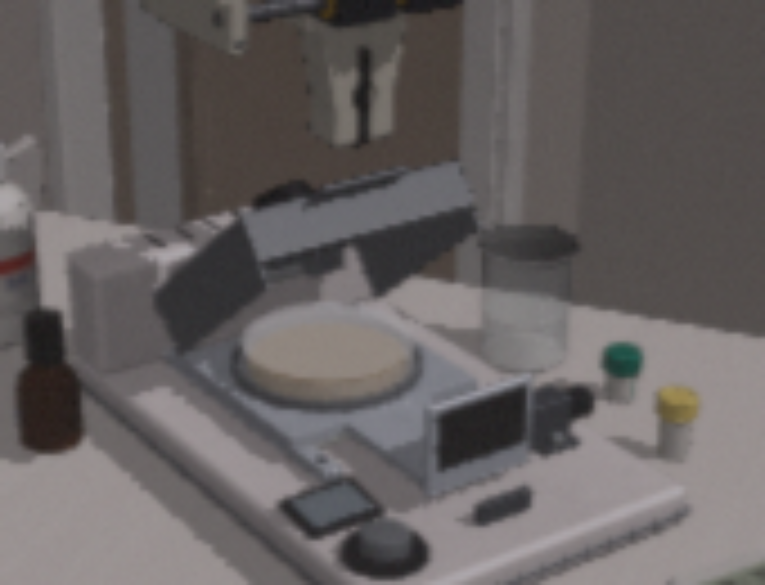

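View pics/scene7.png

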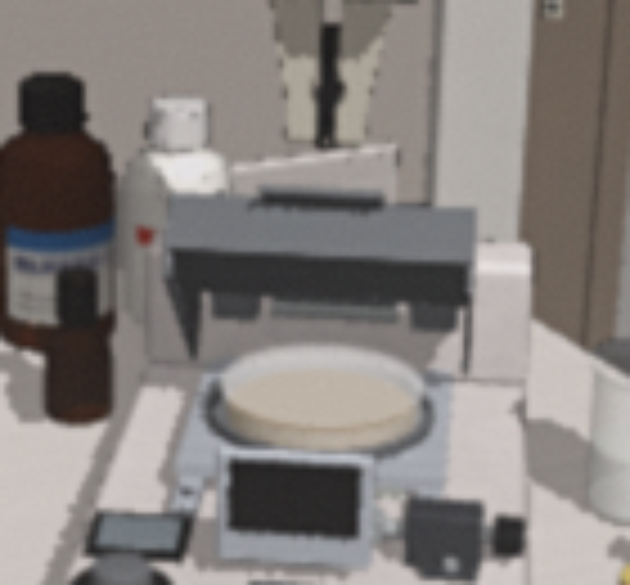

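```bash
python3 - <<'E'
from h import *
a=np.array([327,145])/4.5+[199.6,99.6];b=np.array([362,143])/4.5+[179.6,109.6]
X=tri(a,b);print(X,proj('scene',X)-a,proj('side',X)-b,X@[.842,-.539,0],X@[.539,.842,0])
E
```

```text
[ 0.53244993 -0.39338345  0.17167339] [-0.28485702  1.24658159] [-0.03072282 -1.08686314] 0.6603565207502846 -0.04423835728579251
```

The tip appears at about z = 0.170 by triangulation, while the TCP reads 0.146. The visible tips are therefore about 20 mm above the reported TCP, so I'll descend on force and pictures.

Emit:
arm_command(
  fingers=[1,1,1],
  dp=[
    [0.008,-0.005,-0.01],
    [0,0,-0.01],
    [0,0,-0.004],
  ],
  roll=[0,0,0],
)

```text
t: 5.9
eef_pos: [0.554, -0.406, 0.1251]
ee_rot: [3.127, 0.025, 2.577]
force: [-0.2, -0.1, -0.1]
width: 0.0005
```

```bash
python3 st.py; python3 - <<'E'
from h import *
import cv2
for n in('side','scene'):
    a=grab_frame(n);a=a[110:240,180:350] if n=='side' else a[100:230,200:340]
    cv2.imwrite(f'pics/{n}8.png',cv2.resize(a,None,fx=4.5,fy=4.5))
E
```

```text
5.9 [ 0.55397231 -0.40595895  0.12505369] 0.6852565581904195 -0.04322636115528261 [-0.23445661 -0.08975867 -0.0598528 ] -0.14903254641328395 [3.12689777 0.02487459 2.57670067]
```

View pics/side8.png

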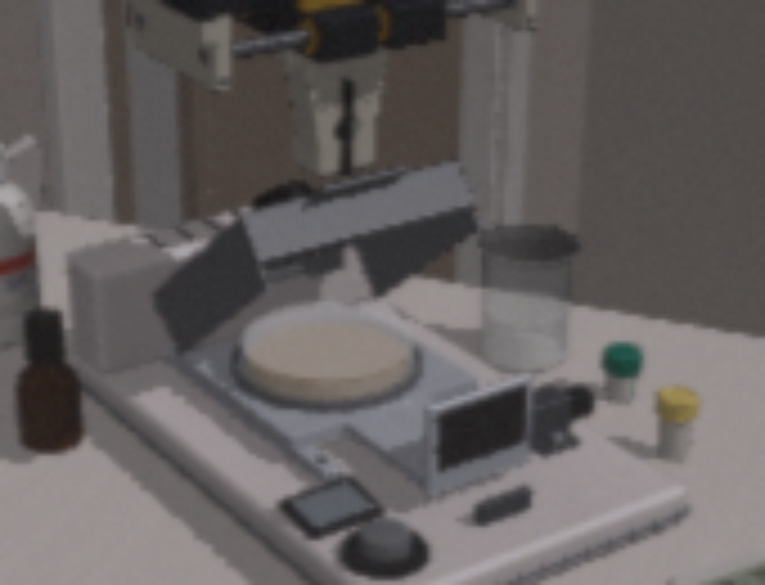

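Emit:
arm_command(
  fingers=[1,1,1],
  dp=[
    [-0.004,0.0025,-0.005],
    [0,0,-0.005],
    [0,0,-0.005],
  ],
  roll=[0,0,0],
)

```text
t: 6.3
eef_pos: [0.55, -0.4036, 0.1104]
ee_rot: [3.127, 0.026, 2.577]
force: [1.1, 0.5, 1.4]
width: 0.0006
```

```bash
python3 st.py
```

```text
6.3 [ 0.55004102 -0.40362709  0.11042707] 0.680689541654228 -0.04338190020350585 [1.06042081 0.51005187 1.36976131] 0.6179563597594324 [3.12716821 0.02641929 2.57700161]
```

Emit:
arm_command(
  fingers=[1,1,1],
  dp=[
    [-0.0034,0.0022,-0.006],
    [-0.0034,0.0022,-0.006],
    [-0.003,0.002,-0.006],
  ],
  roll=[0,0,0],
)

```text
t: 6.6
eef_pos: [0.54, -0.3971, 0.0913]
ee_rot: [3.127, 0.028, 2.577]
force: [1.2, -1.2, 0.9]
width: 0.0005
```

```bash
python3 st.py; python3 - <<'E'
from h import *
import cv2
for n in('side','scene'):
    a=grab_frame(n);a=a[110:240,180:350] if n=='side' else a[100:230,200:340]
    cv2.imwrite(f'pics/{n}9.png',cv2.resize(a,None,fx=4.5,fy=4.5))
E
```

```text
6.6 [ 0.53995782 -0.39713718  0.09126931] 0.6687014233039751 -0.043352243506486754 [ 1.17804284 -1.16833707  0.87925155] 1.6216457518290013 [3.12719203 0.02758227 2.57703229]
```

View pics/side9.png

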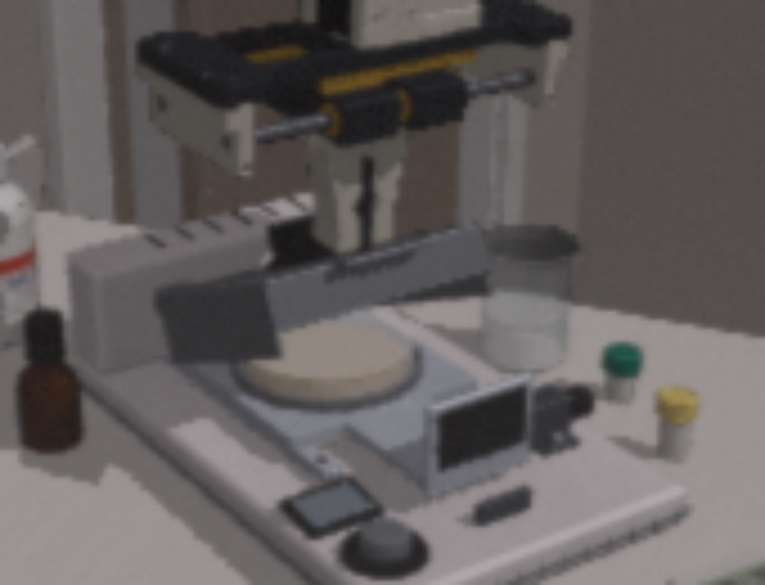

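Emit:
arm_command(
  fingers=[1,1,1,1],
  dp=[
    [-0.003,0.002,-0.007],
    [-0.003,0.002,-0.007],
    [-0.002,0.0013,-0.007],
    [-0.002,0.0013,-0.007],
  ],
  roll=[0,0,0,0],
)

```text
t: 7.1
eef_pos: [0.5295, -0.3901, 0.0617]
ee_rot: [3.127, 0.028, 2.577]
force: [0.5, -0.2, 0.5]
width: 0.0008
```

```bash
python3 st.py
```

```text
7.1 [ 0.52947038 -0.39006302  0.06167703] 0.6560580235049591 -0.04304852779914947 [ 0.4750372  -0.23920906  0.53760587] 0.5289150028135428 [3.12707183 0.0281801  2.57718509]
```

Emit:
arm_command(
  fingers=[1,1],
  dp=[
    [0,0,-0.006],
    [0,0,-0.006],
  ],
  roll=[0,0],
)

```text
t: 7.3
eef_pos: [0.5284, -0.3894, 0.0481]
ee_rot: [3.127, 0.026, 2.577]
force: [-1.6, 0.5, 0.6]
width: 0.0008
```

```bash
python3 st.py; python3 - <<'E'
from h import *
import cv2
for n in('side','scene'):
    a=grab_frame(n);a=a[110:240,180:350] if n=='side' else a[100:230,200:340]
    cv2.imwrite(f'pics/{n}10.png',cv2.resize(a,None,fx=4.5,fy=4.5))
E
```

```text
7.3 [ 0.52840799 -0.38943344  0.04806343] 0.654824150731796 -0.043091049639669754 [-1.60922601  0.4869075   0.63053473] -1.617411442494809 [3.12715907 0.02634821 2.5771015 ]
```

View pics/side10.png

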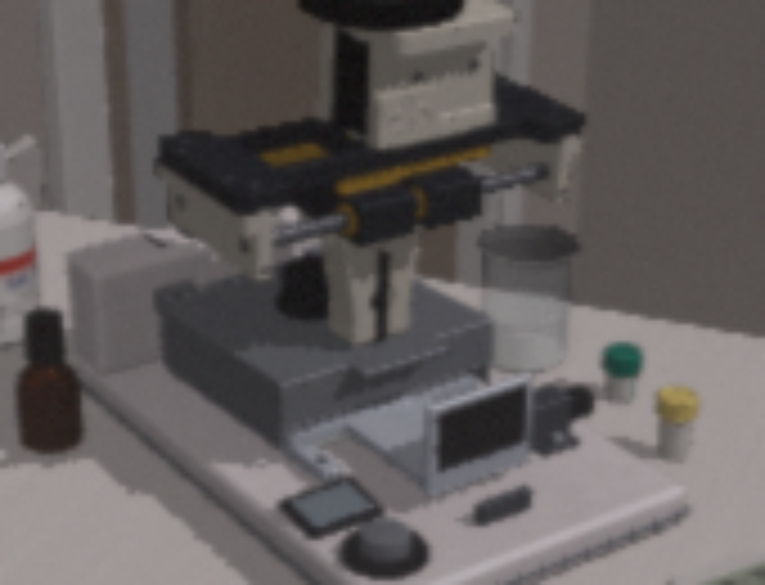

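Emit:
arm_command(
  fingers=[1,1],
  dp=[
    [0,0,-0.003],
    [0,0,-0.003],
  ],
  roll=[0,0],
)

```text
t: 7.6
eef_pos: [0.5284, -0.3896, 0.0427]
ee_rot: [3.128, 0.026, 2.578]
force: [-8.3, 10.1, 28.4]
width: 0.0006
```

Emit:
arm_command(
  fingers=[1,1],
  dp=[
    [0,0,-0.003],
    [0,0,-0.003],
  ],
  roll=[0,0],
)

```text
t: 7.8
eef_pos: [0.5284, -0.3897, 0.0429]
ee_rot: [3.129, 0.027, 2.58]
force: [-6.9, 8.0, 24.2]
width: 0.0006
```

Emit:
arm_command(
  fingers=[1,1,1,1,1,1,1,1],
  dp=[
    [0,0,0.02],
    [0,0,0.03],
    [0,0,0.03],
    [-0.0195,0.038,0],
    [-0.0195,0.038,0],
    [-0.0195,0.037,0],
    [0,0,0],
    [0,0,0],
  ],
  roll=[0,0,0,0,0,0,0,0],
)

```text
t: 8.6
eef_pos: [0.4692, -0.274, 0.1277]
ee_rot: [3.127, 0.033, 2.579]
force: [0.9, 0.2, 0.8]
width: 0.0004
```

```bash
python3 st.py; python3 - <<'E'
from h import *
import cv2
for n in('side','scene'):
    a=grab_frame(n);a=a[130:260,180:350] if n=='side' else a[130:260,200:340]
    cv2.imwrite(f'pics/{n}11.png',cv2.resize(a,None,fx=4.5,fy=4.5))
E
```

```text
8.6 [ 0.46923746 -0.27402679  0.12774042] 0.5427983771438372 0.02218843314081509 [0.91122171 0.22718683 0.84483419] 0.6447949790624976 [3.12699802 0.03269967 2.57882044]
```

View pics/side11.png

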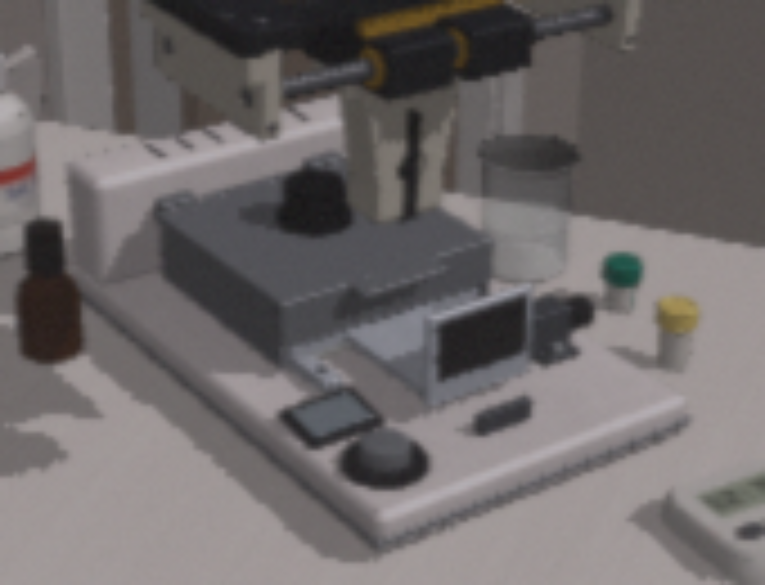

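View pics/scene11.png

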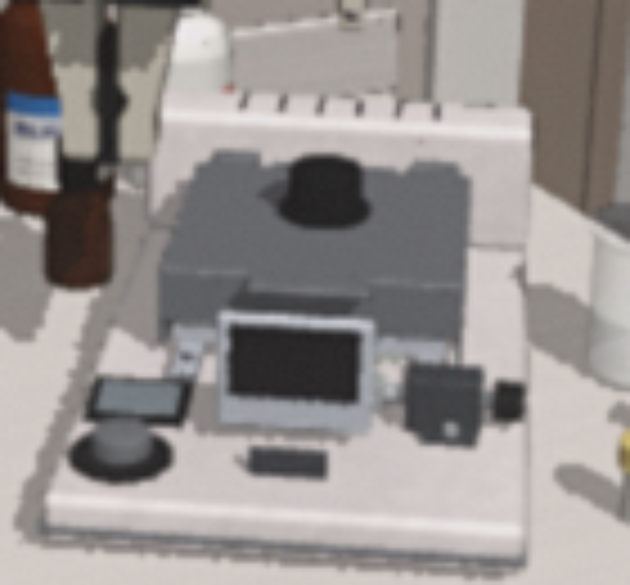

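```bash
python3 - <<'E'
from h import *
for tip in((108,160),(108,165),(108,190)):
  a=np.array(tip)/4.5+[199.6,129.6];b=np.array([407,218])/4.5+[179.6,129.6]
  X=tri(a,b);print(X,proj('scene',X)-a,proj('side',X)-b)
for z in(.1277,.15):
  q=[.469,-.274,z];print((proj('side',q)-[179.6,129.6])*4.5,(proj('scene',q)-[199.6,129.6])*4.5)
# key via ellipse centre of dark ring (deck level ~.028..)
a=np.array([121,455])/4.5+[199.6,129.6];b=np.array([385,458])/4.5+[179.6,129.6]
print(plane('scene',*a,.03),plane('side',*b,.03))
a=np.array([124,433])/4.5+[199.6,129.6];b=np.array([387,441])/4.5+[179.6,129.6]
print(plane('scene',*a,.039),plane('side',*b,.039),tri(a,b))
E
```

```text
[ 0.4598795 -0.2684124  0.1540064] [-0.24426927  0.9426539 ] [-0.04862806 -0.84542905]
[ 0.45990295 -0.26864399  0.15295822] [-0.1080877   0.42152211] [-0.02293942 -0.37763397]
[ 0.45988376 -0.26968138  0.14778408] [ 0.53300086 -2.19443359] [0.15047681 1.95522424]
[390.28517545 262.40770067] [112.15001033 221.41369206]
[390.94688672 213.83332182] [111.57696398 163.82606168]
[ 0.47118043 -0.2775875   0.03      ] [ 0.47091352 -0.27568445  0.03      ]
[ 0.4714486  -0.27900693  0.039     ] [ 0.47009607 -0.27573982  0.039     ] [ 0.47137905 -0.27867295  0.03808239]
```

Emit:
arm_command(
  fingers=[1,1,1,1],
  dp=[
    [0.002,-0.003,-0.03],
    [0,0,-0.04],
    [0,0,-0.02],
    [0,0,-0.01],
  ],
  roll=[0,0,0,0],
)

```text
t: 9.1
eef_pos: [0.4757, -0.2817, 0.0262]
ee_rot: [3.126, 0.039, 2.575]
force: [-0.3, -0.5, 0.6]
width: 0.0005
```

```bash
python3 st.py; python3 - <<'E'
from h import *
import cv2
for n in('side','scene'):
    a=grab_frame(n);a=a[130:260,180:350] if n=='side' else a[130:260,200:340]
    cv2.imwrite(f'pics/{n}12.png',cv2.resize(a,None,fx=4.5,fy=4.5))
E
```

```text
9.1 [ 0.47572682 -0.28167951  0.02617767] 0.5523872347343981 0.019242611593621894 [-0.27166977 -0.52549273  0.56947792] 0.05449463295969753 [3.12573666 0.03877577 2.57489916]
```

View pics/side12.png

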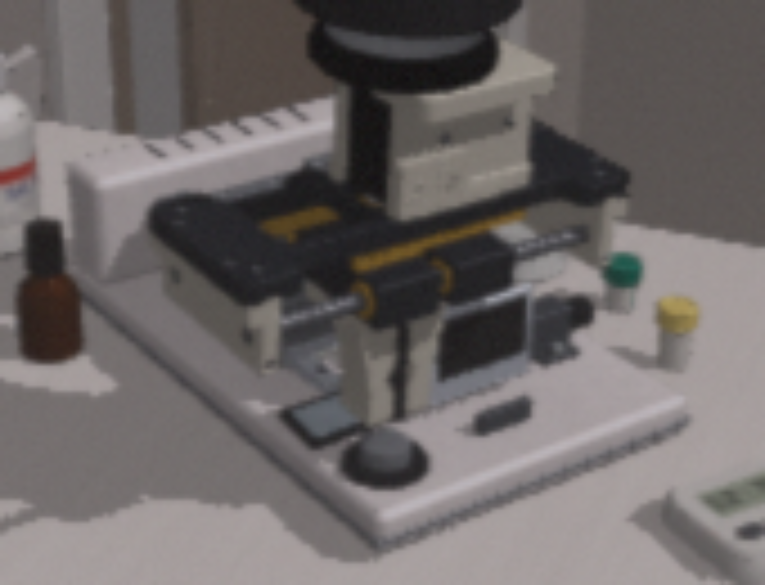

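View pics/scene12.png

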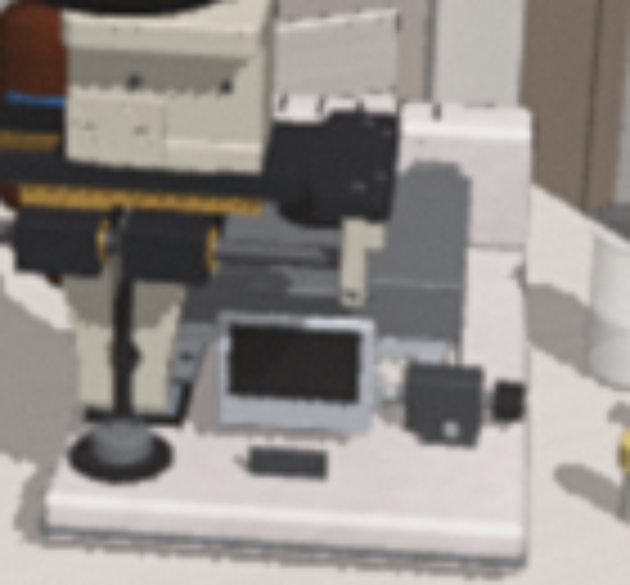

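```bash
python3 - <<'E'
from h import *
b=np.array([265,365])/4.5+[179.6,129.6]; a=np.array([352,300])/4.5+[199.6,129.6]
for z in (.06,.08,.1,.12):
  for n,q in(('side',b),('scene',a)):
    X=plane(n,*q,z);print(n,z,X@[.842,-.539,0],X@[.539,.842,0])
E
```

```text
side 0.06 0.5995260386649456 0.049320221455185415
scene 0.06 0.633887859869856 -0.060369247631459844
side 0.08 0.5699822272384427 0.06723260353835547
scene 0.08 0.5907852445569 -0.06276872770983183
side 0.1 0.5404384158119401 0.08514498562152559
scene 0.1 0.5476826292439443 -0.06516820778820356
side 0.12 0.5108946043854373 0.10305736770469576
scene 0.12 0.5045800139309885 -0.06756768786657538
```

Emit:
arm_command(
  fingers=[1,1,1],
  dp=[
    [-0.005,0.005,0],
    [0,0,-0.004],
    [0,0,0],
  ],
  roll=[0,0,0],
)

```text
t: 9.5
eef_pos: [0.4718, -0.2771, 0.0244]
ee_rot: [3.125, 0.041, 2.575]
force: [-0.6, -0.2, 0.3]
width: 0.0002
```

Emit:
arm_command(
  fingers=[1,1],
  dp=[
    [0,0,-0.004],
    [0,0,0],
  ],
  roll=[0,0],
)

```text
t: 9.7
eef_pos: [0.4728, -0.2772, 0.0216]
ee_rot: [3.124, 0.044, 2.575]
force: [0.5, 0.1, 0.1]
width: 0.0006
```

Emit:
arm_command(
  fingers=[1,1,1],
  dp=[
    [-0.001,0,-0.004],
    [0,0,-0.004],
    [0,0,0],
  ],
  roll=[0,0,0],
)

```text
t: 10.0
eef_pos: [0.4725, -0.2773, 0.0138]
ee_rot: [3.124, 0.045, 2.575]
force: [-0.1, -0.3, 1.3]
width: 0.0002
```

```bash
python3 st.py; python3 - <<'E'
from h import *
import cv2
for n in('side','scene'):
    a=grab_frame(n);a=a[130:260,180:350] if n=='side' else a[130:260,200:340]
    cv2.imwrite(f'pics/{n}13.png',cv2.resize(a,None,fx=4.5,fy=4.5))
E
```

```text
10.0 [ 0.47251067 -0.27728917  0.0138235 ] 0.5473128503176193 0.021205770074057717 [-0.05982492 -0.32499738  1.34729284] 0.1248010048919707 [3.12375361 0.0453348  2.57535042]
```

View pics/side13.png

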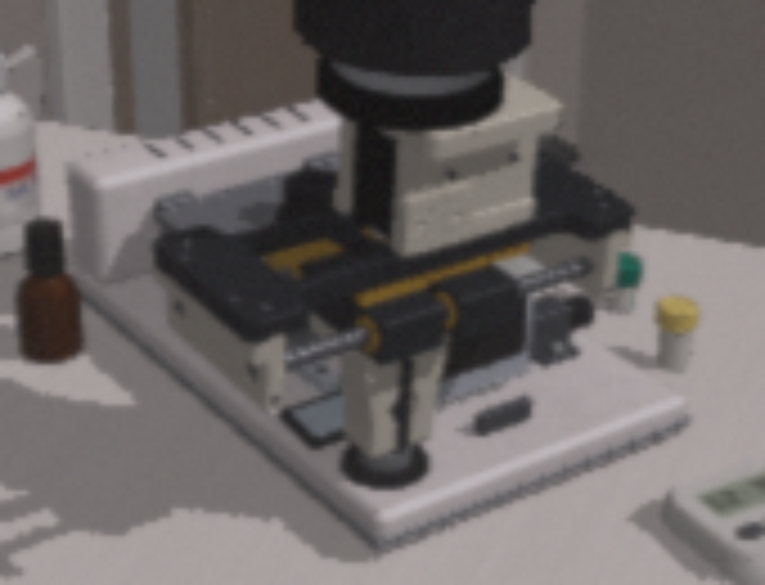

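View pics/scene13.png

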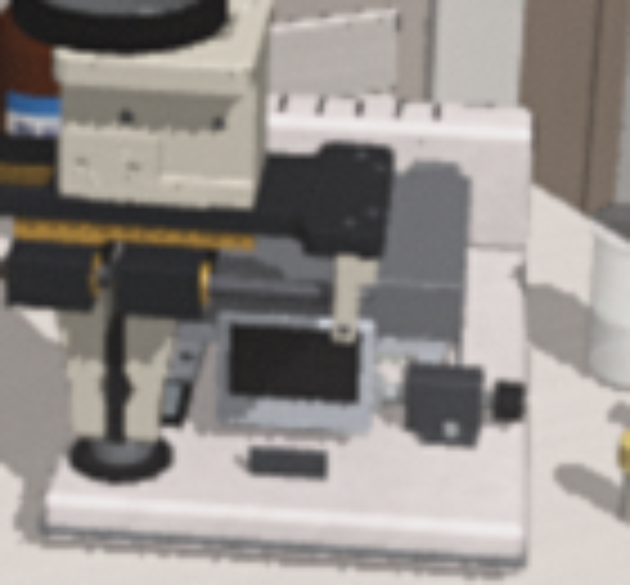

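Emit:
arm_command(
  fingers=[1,1],
  dp=[
    [-0.0005,0,-0.003],
    [0,0,-0.003],
  ],
  roll=[0,0],
)

```text
t: 10.3
eef_pos: [0.4727, -0.2774, 0.0088]
ee_rot: [3.123, 0.047, 2.576]
force: [-6.6, 5.2, 30.8]
width: 0.0003
```

Emit:
arm_command(
  fingers=[1,1],
  dp=[
    [0,0,-0.003],
    [0,0,-0.001],
  ],
  roll=[0,0],
)

```text
t: 10.5
eef_pos: [0.4727, -0.2775, 0.0092]
ee_rot: [3.124, 0.048, 2.578]
force: [-5.9, 5.5, 13.8]
width: 0.0004
```

```bash
python3 st.py; python3 - <<'E'
from h import *
import cv2
a=grab_frame('scene')[200:245,200:260];b=grab_frame('side')[200:260,230:310]
cv2.imwrite('pics/k14.png',np.hstack([cv2.resize(a,(400,300)),cv2.resize(b,(400,300))]))
E
```

```text
10.5 [ 0.47268287 -0.27746884  0.00919129] 0.5475546799440252 0.021147299680082332 [-5.86124173  5.49065103 13.79120381] -7.894626441517255 [3.12430915 0.04761296 2.57782175]
```

View pics/k14.png

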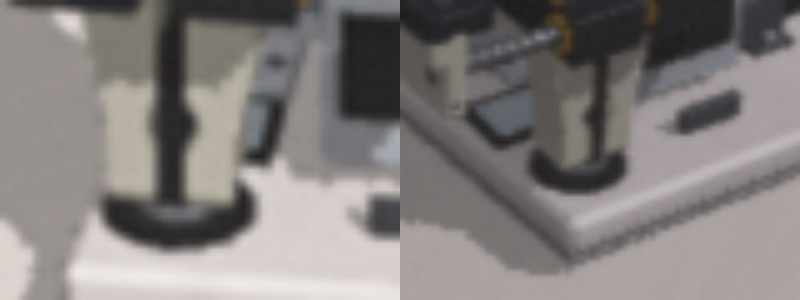

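The key is held down under the fingertips. Now I'll lift clear and retreat.

Emit:
arm_command(
  fingers=[1,1,1,1,1,1,1,1],
  dp=[
    [0,0,0.01],
    [0,0,0.03],
    [0,0,0.04],
    [0,0,0.04],
    [0,0,0.04],
    [-0.02,0.02,0.02],
    [0,0,0],
    [0,0,0],
  ],
  roll=[0,0,0,0,0,0,0,0],
)

```text
t: 11.4
eef_pos: [0.4498, -0.2566, 0.1953]
ee_rot: [3.125, 0.046, 2.577]
force: [0.1, 0.1, -0.2]
width: 0.0003
```

```bash
python3 st.py; python3 - <<'E'
from h import *
import cv2
for n in('side','scene'):
    a=grab_frame(n);a=a[130:260,180:350] if n=='side' else a[130:300,190:370]
    cv2.imwrite(f'pics/{n}15.png',cv2.resize(a,None,fx=3.5,fy=3.5))
E
```

```text
11.4 [ 0.4498091  -0.25661504  0.19532994] 0.5170547640720381 0.026377240206269748 [ 0.12086823  0.05908552 -0.22765977] 0.06992394942414833 [3.12457793 0.04611473 2.57693927]
```

View pics/side15.png

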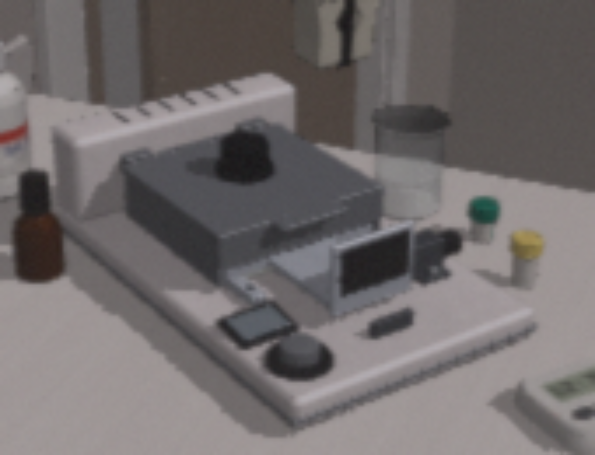

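View pics/scene15.png

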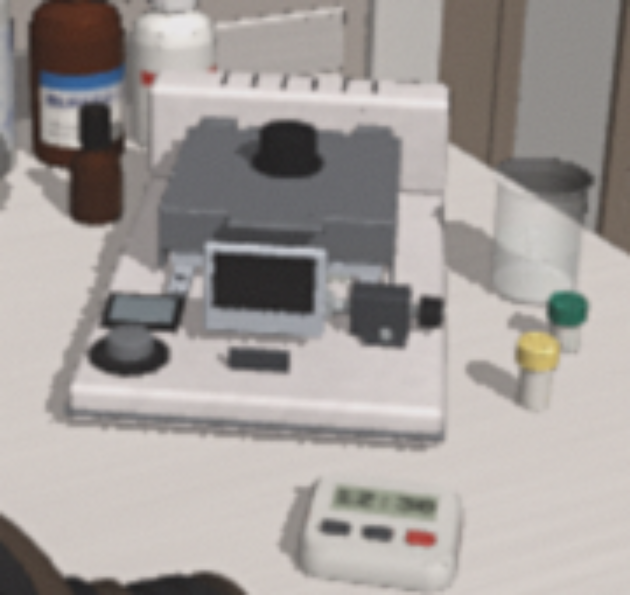

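```bash
python3 -c "
from station import *
print(job_done())"
```

```text
the job is handed in; nothing more can be done
None
```

I pushed the carriage in past its stop pin and let it spring back, tipped the hood shut, pressed the key and handed the job in at 11.4 s plus two camera calls. No verdict is reported.

- **Carriage:** after I let go it stayed in. My image measurement taken while still pushing put the travel at 30 to 37 mm, and I then pushed about 10 mm further. The later pictures show it resting in about the same place, but I didn't re-measure it against the 29 to 35 mm band.
- **Hood:** I pressed it down to a hard stop (about 28 N). The pictures show it lying flat and shut.
- **Key:** it went down about 5 mm to its stop (about 31 N) and looks up again in the last pictures.
- **Dish and bystanders:** the dish lay in its nest when last seen before the hood closed over it. In the last pictures the vials, beaker, dropper and timer look unmoved, and the arm is clear with about 0 N on the wrist.

**Disagreement:** in the pictures and on contact, the shut fingertips were 20 to 25 mm above the reported TCP height. Because of that, my fingers met the push plate near its upper part, not its centre. I made the hood and key moves from force readings and pictures.

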